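# Fresh drying cartridge, then crack the dry keeper open

## Task

Plug the drying cartridge with the square prong fully home, upright, into the square socket beside the dry keeper and let go of it. Then take the keeper's lid by its bar handle, break it free of its sticky seal and finish still holding it still, just a crack open: about 35 mm at the front edge, never swung up by more than a hand's breadth, and do not let it fall shut. Leave everything else on the table where it is.

Things in the scene. Friction and masses are not known exactly. Their poses are not given: they have to be found in the camera images.
- cartridge: The cartridge to plug in, loose, standing upright on its prong. Grey block head 44 mm along its x, 34 mm along its y and 40 mm tall, on a black square prong 26 x 26 mm and 20 mm long below it (its lowest 4 mm taper to 20 mm). Total height 60 mm, about 110 g. Origin: centre of the prong's underside; z up. It fits the socket in any of the four quarter turns.
- shoulder (a point): On the cartridge: centre of the head's underside, 20 mm above the cartridge's origin, same axes. It lies on the socket's mouth when the cartridge is home.
- keeper: The dry keeper, a fixed grey-painted box 220 mm along its x, 240 mm along its y and 90 mm tall, with a gasket on its rim and a steel-framed lid with a clear window. It stands turned by some yaw. Origin: centre of its underside on the table; its -x side is the front, facing roughly the robot; z up.
- socket (a point): Centre of the square hole's mouth, in the top (50 mm above the table) of the grey 90 x 90 mm block fixed at the keeper's -y side, same axes as the keeper. Hole 28 x 28 mm, 24 mm deep, with plain edges; its sides lie along the keeper's x and y. The block's centre is 75 mm from the keeper's side wall.
- lid_handle (a point): Middle of the lid's handle, a straight round steel bar 12 mm thick and 100 mm long, along the keeper's y, on two end posts. This point is 40 mm above the lid's top face, 139 mm above the table when shut, 45 mm behind the lid's front edge. It turns with the lid; its axes are the keeper's when shut.
- lid: The lid, steel frame 8 mm thick with a clear window, 220 x 240 mm. Origin: a point on the lid's hinge line, at the middle of the keeper's back (+x) rim, 91 mm above the table; the hinge line runs along the keeper's y. The bar lies 175 mm in front of it and 48 mm above it when shut.
- lid_angle (a joint): Lid angle in rad: 0 shut, grows as the front edge rises; the front edge is 220 mm from the hinge, so 0.16 rad is 35 mm open. The seal holds against an upward pull at the bar of up to about 17 N, gives way within the first 0.03 rad, and from there only the lid's weight, about 2 to 4 N at the bar, remains; let go, the lid falls shut.
- round_cartridge: The wrong cartridge, to be left alone: a round grey cylinder 48 mm across and 40 mm tall on a round black foot 32 mm across and 20 mm tall. Origin: centre of its underside.
- jar: Jar with a steel cap, 80 mm across, 100 mm tall; leave alone. Origin: centre of its underside.
- stick_cup: Steel cup, 72 mm across, 90 mm tall, paper sticks standing in it to 150 mm; leave alone. Origin: centre of its underside.
- saucepan: White saucepan, 150 mm across, 90 mm tall, wooden handle reaching 200 mm from its centre along its +y; leave alone. Origin: centre of its underside.
- lollipop: Amber lollipop lying flat, disc 40 mm across and 9 mm thick, paper stick to 110 mm along its +x; leave alone. Origin: underside of the disc.
- lollipop2: A second such lollipop lying flat; leave alone.
- scraper: Spatula lying on the table; leave alone.

How it is judged:
On the way, in this order (a step that is already met when the one before it is completed fails the run):
1. the square cartridge is fully home in the socket and let go (horizontal distance between shoulder and socket below 0.005 m and z of shoulder in the frame of socket below 0.003 m and angle between cartridge's own z axis and vertical below 0.08 rad and contact force between the fingers and cartridge below 0.1 N), for 0.3 s.
2. the lid is broken free of its seal by the handle (value of joint lid_angle above 0.07 rad and contact force between the fingers and bar_handle above 0.5 N), for 0.1 s.
At the end, for the whole second after the job is handed in: Cartridge home (head within 3 mm of the mouth, 5 mm of its centre, tilt under 0.08 rad) and let go; the fingers hold the lid's bar (over 0.5 N), the lid still and open 0.09 to 0.25 rad (20 to 55 mm at the front edge); nothing else touches the keeper (all of step 1 and value of joint lid_angle between 0.09 and 0.25 rad and velocity of joint lid_angle between -0.05 and 0.05 rad/s and contact force between the fingers and bar_handle above 0.5 N and contact force between keeper and round_cartridge below 0.1 N and contact force between keeper and jar below 0.1 N and contact force between keeper and stick_cup below 0.1 N and contact force between keeper and saucepan below 0.1 N and contact force between keeper and lollipop below 0.1 N and contact force between keeper and lollipop2 below 0.1 N and contact force between keeper and scraper below 0.1 N); the arm keeps its last pose, push and grip.
It fails at once if the lid is swung up by more than 0.42 rad (90 mm at the front edge) (value of joint lid_angle above 0.42 rad).
It fails at once if the free lid is let fall (closing faster than 0.8 rad/s) (velocity of joint lid_angle below -0.8 rad/s and value of joint lid_angle above 0.05 rad).
It fails at once if the lid is opened while the cartridge is not home (value of joint lid_angle above 0.06 rad and not (horizontal distance between shoulder and socket below 0.005 m and z of shoulder in the frame of socket below 0.003 m and angle between cartridge's own z axis and vertical below 0.08 rad)).
It fails at once if something else on the table is moved more than 30 mm (distance of any of round_cartridge, jar, stick_cup, saucepan, lollipop, lollipop2, scraper from where it was at the start of the episode above 0.03 m).
It also fails if it takes over 56 s, if anything falls off the work surface, if the arm or the gripper's body presses on something with over 40 N, if the wrist force passes 120 N, or if a joint passes its speed limit or range.

## Robot

A 6-joint arm with a two-finger parallel gripper is mounted at the origin on the work surface. World frame = base frame: x ahead of the robot, y to its left, z up, the work surface at z = 0. Lengths are in m, angles in rad, forces in N, time in s.
With the tool pointing down it reaches from about 0.425 to 0.925 m from the base axis. Payload 12.5 kg.
Tool frame: the origin (TCP) lies between the finger pads; the fingertips stand 25 mm ahead of it and the grasp point (between the pads) lies 6 mm ahead of it; z points along the fingers, y is the line along which they close (so a half turn about z gives the same grasp; the last joint's range is limited). The gripper opens to 85 mm and grips with 20 to 120 N. Pads are 22 mm wide; open, the fingers measure 114 mm over their backs; the gripper's body (76 mm by 85 mm) begins 54 mm behind the grasp point. The pads swing forward as they close: fully open they stand 13 mm farther back than shut.
Start: joints at [1.183, 0.491, 1.559, -0, 1.092, -0.106], TCP at [0.174, 0.6, 0.256] pointing down, gripper open.
Joint ranges: [-3.1, 3.1], [-0.84, 2.19], [0.05, 2.79], [-1.13, 4.28], [0.06, 2.93], [-2.69, 2.69]. Speed limits (rad/s): [2.22, 2.22, 2.79, 3.14, 3.14, 3.14].

## Interface

Orientations are given as a rotation vector (axis times angle).
In Python, from rig import * gives the robot as it stands. Calls block until the motion is done:
- movep(position, orientation): joint-space move of the TCP to a pose.
- move_straight(position, rotation=None, velocity=0.15, threshold=None): straight line of the TCP; rotation=None keeps the orientation; velocity is the mean speed in m/s. With threshold (N) it stops when the force on the tool has changed by that much, and returns True; else False.
- move_j(angles): joint-space move.
- grip(opening, grip_force=None): finger opening in m; grip_force is the grip in N (None keeps the last); returns when the fingers have stopped.
- wait(seconds).
- solve_ik(position, orientation): joint angles nearest the present ones, or None.
- camera(name): name is "scene" or "top"; returns the picture (384x512x3 uint8, blue, green, red); there is no depth.
- get_calibration(name): a dict with "fov_y" (degrees; the focal length in pixels is half the picture's height over the tangent of half this angle, whatever the lens; pixels are square), "cx", "cy" (the principal point, pixels), "dist" ([k1, k2, p1, p2, k3] as OpenCV has them; the pictures are not rectified), "xyz" and "rotation" of the camera in the world. Camera axes: x right, y up, looking along -z (the intrinsics and any distortion apply to the point x, -y, -z); pixel columns grow to the right and rows downward; lengths in m; the calibration is good to about 2 mm. A picture is of the moment at which its call begins. get_calibration takes no time and is no camera call.
A pose or a line that the arm cannot do raises MotionError and nothing moves.
- close_job(): hands the job in; it is judged then, once.
Trained networks look in the newest picture that a camera, given by its name, has taken for a name from the list of things; names that differ only in an ending like _2 or _b are one class to them, and where a whole thing is asked for, a point or a joint stands for the part that bears it (a point fixed in the world has none). Each returns a list of dicts, best first, with "score" (0 to 1); they miss things now and then, are a little off and sometimes report something else, mostly with a low value. They report only what shows in the picture. A call takes as long as a camera call.
- find_in(label, camera): "position" ([x, y, z] in m, in the coordinates of the camera as it stood for that picture, good to about 4 mm: the middle of the surface that is visible of it).
Readings, each from a call of its own:
- read_time(): time.
- read_q(): joint angles.
- read_qd(): joint speeds.
- read_tau(): joint torques, N m.
- read_tcp_pos(): TCP position.
- read_orientation(): TCP orientation.
- read_force(): force on the tool from outside, world axes, zero at the start.
- read_wrist_torque(): the same for the moment, N m.
- read_grip_width(): finger opening in m.
- read_finger_force(): force on a finger pad.
Only numpy, scipy, OpenCV 4.12 (cv2) and the standard library are available. Lean on these libraries where they do the work, as an engineer would, in place of code of your own. Each camera call takes 0.05 s, during which the arm holds its last target. There are 200 camera calls.

## Working session

There is one attempt and no reset: what is moved stays moved. The work goes in short steps, each a Python script; the robot and the scene stay as the last script left them, time stands still between calls to the robot, and variables do not carry over. Pictures are saved under pics/ and viewed, at most 10 in all, crops included, and the job is handed in when it is done.

```bash
mkdir -p pics; ls; cat > h.py <<'E'
from rig import *
import numpy as np, cv2
from scipy.spatial.transform import Rotation as R
def cal(n):
    c=get_calibration(n); r=np.array(c["rotation"])
    M=r if r.shape==(3,3) else (R.from_rotvec(r).as_matrix() if r.size==3 else R.from_quat(r).as_matrix())
    f=192/np.tan(np.radians(c["fov_y"])/2)
    K=np.array([[f,0,c["cx"]],[0,f,c["cy"]],[0,0,1.]])
    return K,np.array(c["dist"],float),np.array(c["xyz"]),M
def ray(n,uv):
    K,d,p,M=cal(n)
    u=cv2.undistortPoints(np.array(uv,float).reshape(-1,1,2),K,d).reshape(-1,2)
    v=np.c_[u[:,0],-u[:,1],-np.ones(len(u))]@M.T
    return p,v
def onz(n,uv,z):
    p,v=ray(n,uv); return p+v*((z-p[2])/v[:,2])[:,None]
def proj(n,P):
    K,d,p,M=cal(n); q=(np.atleast_2d(P)-p)@M*[1,-1,-1]
    return cv2.projectPoints(q,np.zeros(3),np.zeros(3),K,d)[0].reshape(-1,2)
def find(l,n):
    K,d,p,M=cal(n)
    return [(round(o["score"],2),np.round(p+M@np.array(o["position"]),4)) for o in find_in(l,n)]
def down(yaw): # tool y axis at world angle yaw
    c,s=np.cos(yaw),np.sin(yaw)
    y=np.array([c,s,0]);z=np.array([0,0,-1.]);x=np.cross(y,z)
    return R.from_matrix(np.c_[x,y,z]).as_rotvec()
E
python3 - <<'E'
from h import *
for n in("top","scene"):
    im=camera(n); cv2.imwrite(f"pics/{n}0.png",im); print(n,get_calibration(n))
    for l in("cartridge","keeper","socket","lid_handle","lid","round_cartridge","jar","stick_cup","saucepan","lollipop","scraper"): 
        try: print(l,find(l,n)[:3])
        except Exception as e: print(l,e)
print(read_time(),read_orientation(),down(0))
E
```

```text
pics
top {'fov_y': 43.65420002083136, 'cx': 249.26332443869643, 'cy': 186.51427584534684, 'dist': array([0.06901148, 0.        , 0.        , 0.        , 0.        ]), 'xyz': array([0.26433621, 0.03356087, 1.36290895]), 'rotation': array([ 0.17283027, -0.17708562, -1.54913094])}
cartridge [(0.83, array([ 0.5931, -0.3721,  0.0575]))]
keeper [(0.92, array([0.6316, 0.084 , 0.099 ])), (0.3, array([0.615 , 0.4548, 0.0511]))]
socket []
lid_handle [(0.88, array([0.6502, 0.1041, 0.096 ]))]
lid [(0.79, array([0.6483, 0.1056, 0.1004]))]
round_cartridge [(0.79, array([ 0.4485, -0.2955,  0.0576]))]
jar [(0.6, array([ 0.3718, -0.1155,  0.0994]))]
stick_cup [(0.63, array([0.4363, 0.3798, 0.0565])), (0.29, array([0.6483, 0.1044, 0.0998]))]
saucepan [(0.75, array([0.6161, 0.4522, 0.052 ]))]
lollipop [(0.75, array([ 0.3584, -0.2376,  0.0043])), (0.68, array([0.3589, 0.0131, 0.0045])), (0.47, array([ 0.4467, -0.2968,  0.0583]))]
scraper [(0.87, array([0.245 , 0.2958, 0.0008]))]
scene {'fov_y': 54.50369683711746, 'cx': 257.8640253888768, 'cy': 189.44705007808295, 'dist': array([0.01598393, 0.        , 0
[... 271 characters left out ...]
le [(0.71, array([0.6719, 0.0952, 0.0975]))]
lid [(0.59, array([0.6705, 0.0943, 0.102 ])), (0.36, array([ 0.4006, -0.1243,  0.0726]))]
round_cartridge [(0.77, array([ 0.4648, -0.3101,  0.0572]))]
jar [(0.97, array([ 0.3992, -0.1238,  0.073 ]))]
stick_cup [(0.88, array([0.4499, 0.3598, 0.0696])), (0.17, array([0.671 , 0.0666, 0.0965]))]
saucepan [(0.59, array([0.6126, 0.4397, 0.0556])), (0.32, array([0.6697, 0.0665, 0.0953])), (0.27, array([0.4462, 0.3599, 0.0735]))]
lollipop [(0.6, array([0.3563, 0.0073, 0.0059])), (0.41, array([ 0.359 , -0.2454,  0.0105]))]
scraper [(0.96, array([0.2543, 0.2899, 0.0037]))]
1.2 [4.41210159e-01 3.11044050e+00 2.08218402e-04] [2.22144147 2.22144147 0.        ]
```

```bash
python3 -c "
import cv2
for n in('top','scene'): cv2.imwrite(f'pics/{n}0b.png',cv2.resize(cv2.imread(f'pics/{n}0.png'),(800,600),interpolation=cv2.INTER_CUBIC))"
```

```text
(no output)
```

View pics/top0b.png

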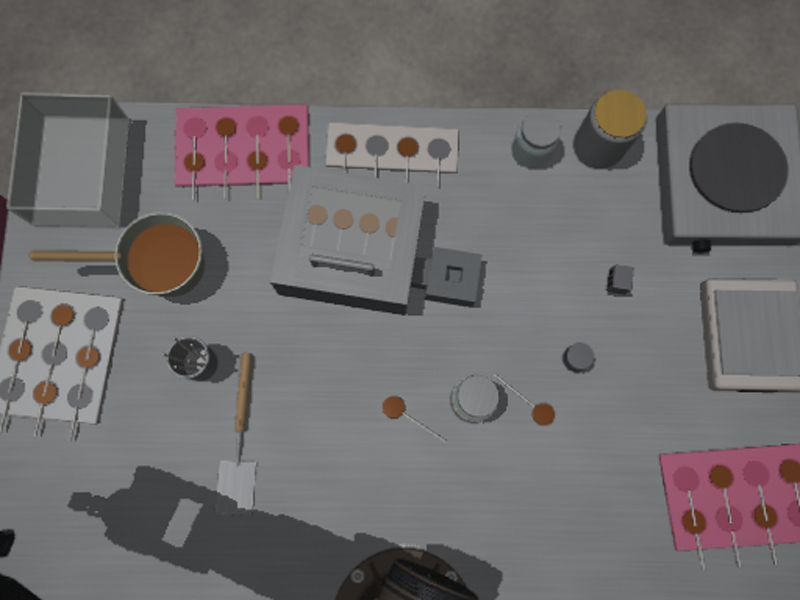

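View pics/scene0b.png

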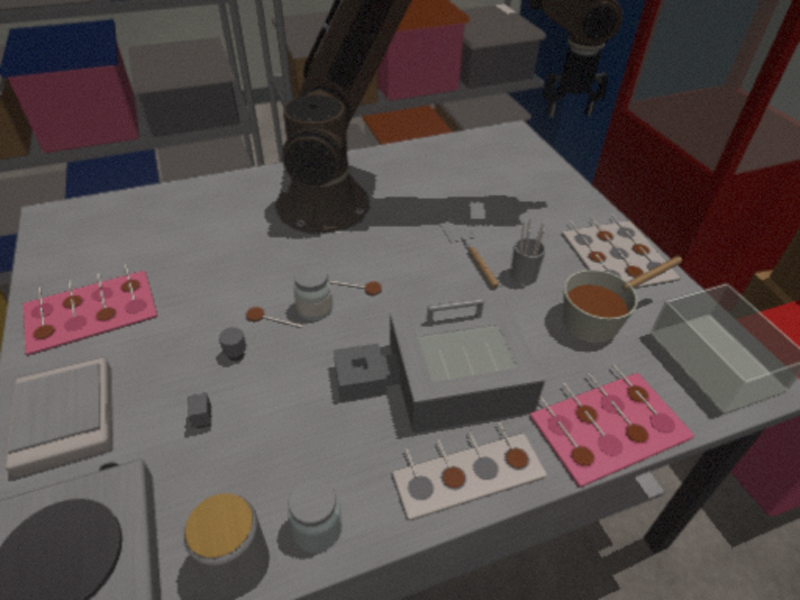

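Top view (800 px): socket hole (454,273), square cartridge (622,279), bar (312,262)–(372,270); scene view: socket (362,365), cartridge (199,410). Zoom into both.

```bash
python3 -c "
import cv2,numpy as np
def c(n,u,v):
    return cv2.resize(cv2.imread(f'pics/{n}0.png')[v-18:v+19,u-25:u+25],(400,296),interpolation=cv2.INTER_CUBIC)
o=np.vstack([np.hstack([c('top',290,176),c('top',398,179)]),np.hstack([c('scene',232,236),c('scene',127,262)])])
o=np.clip(o.astype(float)*1.8,0,255)
cv2.imwrite('pics/z.png',o)"
```

```text
[ WARN:0@0.073] global loadsave.cpp:1063 imwrite_ Unsupported depth image for selected encoder is fallbacked to CV_8U.
```

View pics/z.png

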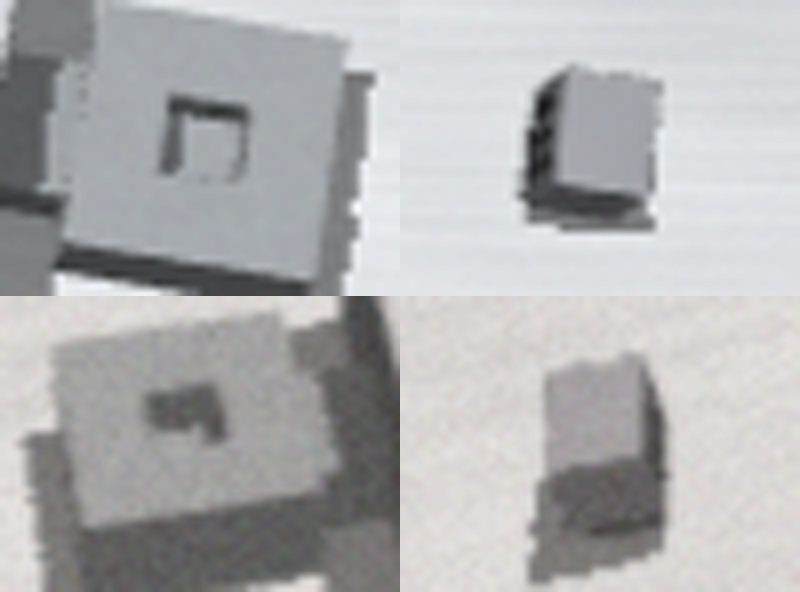

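```bash
cat > fit.py <<'E'
from h import *
from scipy.optimize import least_squares
def rect(p,w,h,z):
    c,s=np.cos(p[2]),np.sin(p[2]); q=np.array([[-1,-1],[-1,1],[1,1],[1,-1]])*[w/2,h/2]
    return np.c_[q@np.array([[c,s],[-s,c]])+p[:2],np.full(4,z)]
def px(c,o): return (np.array(c,float)+.5)/8-.5+np.array(o)
def fit(obs,w,h,z,x0):
    # match corners by nearest after the initial guess
    def res(p):
        r=[]
        for n,uv in obs:
            P=proj(n,rect(p,w,h,z)); D=np.linalg.norm(P[:,None]-uv[None],axis=2)
            r.append((P[D.argmin(0)]-uv).ravel())
        return np.concatenate(r)
    s=least_squares(res,x0); return np.round(s.x,4),np.round(s.fun,1)
T=px([(100,2),(350,40),(315,283),(65,245)],(265,158)); S=px([(52,52),(280,18),(330,190),(85,232)],(207,218))
Th=px([(166,96),(250,105),(242,183),(158,175)],(265,158))
ct=px([(170,65),(262,80),(243,195),(150,180)],(373,161)); cs=px([(145,76),(240,56),(243,160),(145,178)],(102,244))
g=onz("top",T,.05); print(g.mean(0),onz("scene",S,.05).mean(0))
y0=g.mean(0)[:2]; e=g[0]-g[3]; a=np.arctan2(e[1],e[0])
for o in([("top",T)],[("scene",S)],[("top",T),("scene",S)]): print("block",fit(o,.09,.09,.05,[*y0,a]))
print("hole",fit([("top",Th)],.028,.028,.05,[*y0,a]))
g=onz("top",ct,.06); y0=g.mean(0)[:2]
for yy,w,h in(((a-.0),.044,.034),((a-.0),.034,.044)):
  for o in([("top",ct)],[("scene",cs)],[("top",ct),("scene",cs)]): print("cart",w,fit(o,w,h,.06,[*y0,yy]))
sc=lambda l:(np.array(l,float)+.5)*.64-.5
L=sc([(297,168),(427,186),(408,307),(275,285)])
print("lid",onz("top",L,.099),fit([("top",L)],.22,.24,.099,[.65,.1,a]))
B=onz("top",sc([(312,260),(373,268)]),.139); print("bar",B,B.mean(0),np.linalg.norm(B[0]-B[1]))
B=onz("scene",sc([(429,310),(482,303)]),.139); print("bar",B,B.mean(0),np.linalg.norm(B[0]-B[1]))
E
python3 fit.py
```

```text
[ 0.59680477 -0.08379377  0.05      ] [ 0.5981579  -0.08453447  0.05      ]
block (array([ 0.5968, -0.0838, -0.142 ]), array([-0.1, -0.1,  0.1, -0.1,  0.3,  0.2, -0.3,  0. ]))
block (array([ 0.598 , -0.0845, -0.1328]), array([-0.1, -0.3,  0.1, -0.7, -0.1,  0.4,  0.1,  0.4]))
block (array([ 0.5972, -0.0841, -0.1382]), array([-0. , -0.2,  0.1, -0.3,  0.5, -0. , -0.1, -0.1, -0. , -0.5,  0.3,
       -0.8, -0.2,  0.3,  0.1,  0.1]))
hole (array([ 0.5975, -0.0826, -0.0963]), array([ 0.3,  0.2, -0.4,  0.1, -0.3, -0.1,  0.3, -0.2]))
cart 0.044 (array([ 0.5943, -0.3827, -0.1929]), array([-0.5, -0.6,  0.3, -0. ,  0.4,  0.6, -0.2,  0. ]))
cart 0.044 (array([ 0.5943, -0.3856, -0.1051]), array([-0.3, -0. ,  0.4,  0.1,  0.3, -0.2, -0.4,  0.1]))
cart 0.044 (array([ 0.5945, -0.3842, -0.1501]), array([-0.3, -0.5,  0.5, -0.4,  1.4,  0.4,  0.6,  0.3,  0.6, -0.4,  1.3,
        0.1,  0.5, -0. , -0.2, -0.2]))
cart 0.034 (array([ 0.5943, -0.3826, -0.171 ]), array([-2.7,  0.9,  1.7,  1.8,  2.6, -0.9, -1.7, -1.9]))
cart 0.034 (array([ 0.5945, -0.3856, -0.1613]), array([-1.8,  1.4,  2.6,  1.5,  1.8, -1.6, -2.6, -1.3]))
cart 0.034 (array([ 0.5945, -0.3842, -0.1665]), array([-2.2,  0.8,  2.2,  1.7,  3.2, -1. , -1.1, -1.9, -1.2,  1.2,  3.2,
        1.4,  2.3, -1.7, -2.1, -1.5]))
lid [[ 7.76066669e-01  2.01519656e-01  9.90000000e-02]
 [ 7.45860728e-01 -3.15774072e-02  9.90000000e-02]
 [ 5.24827966e-01  3.64885256e-04  9.90000000e-02]
 [ 5.60257239e-01  2.30833080e-01  9.90000000e-02]] (array([ 0.6518,  0.1003, -0.1407]), array([-0.8, -0.5,  0.8,  0.7,  1.3, -0.4, -1.4,  0.2]))
bar [[0.5952224  0.16435213 0.139     ]
 [0.58286785 0.06106299 0.139     ]] [0.58904512 0.11270756 0.139     ] 0.10402538768793716
bar [[0.58822306 0.05952464 0.139     ]
 [0.60508691 0.16281994 0.139     ]] [0.59665498 0.11117229 0.139     ] 0.10466283230921178
```

```bash
cat >> h.py <<'E'
def pick(p,a): # down orientation, tool y along world angle a or a+pi, whichever keeps joint 6 small
    c=[(abs(q[5]),o) for o in(down(a),down(a+np.pi)) if (q:=solve_ik(p,o)) is not None]
    return min(c,key=lambda t:t[0])[1]
E
python3 - <<'E'
from h import *
p=np.array([.5945,-.3842,.20]); o=pick(p,-.145+np.pi/2)
movep(p,o); print(read_q(),read_time())
p[2]=.051; print(move_straight(p,velocity=.12,threshold=8))
print(read_force(),read_tcp_pos(),read_time())
grip(.02,40); print(read_grip_width(),read_finger_force(),read_force(),read_time())
p[2]=.14; move_straight(p,velocity=.15); print(read_grip_width(),read_force(),read_time())
for n in("top","scene"): cv2.imwrite(f"pics/{n}1.png",camera(n)); print(find("cartridge",n))
E
```

```text
[-6.66014914e-01  6.62293550e-01  1.39182053e+00  2.17859033e-05
  1.08736966e+00  1.04872424e+00] 4.925
False
[0.54524338 0.20987842 0.07044663] [ 0.59480909 -0.38441032  0.05185752] 6.3167
0.03336474871334274 43.5845947265625 [-0.43438447  0.19882444  2.4565368 ] 6.8417
0.033463465547028684 [ 0.33402134 -0.00309305 -1.09695298] 7.5833
[]
[(0.59, array([ 0.6066, -0.3875,  0.1459]))]
```

```bash
python3 - <<'E'
from h import *
p=np.array([.5973,-.0838,.14]); o=pick(p,-.139+np.pi/2)
movep(p,o); p[2]=.112; move_straight(p,velocity=.1); wait(.2)
print(read_q()[5],read_tcp_pos(),read_force(),read_time())
cs=[]
for n in("top","scene"):
    im=camera(n); cv2.imwrite(f"pics/{n}2.png",im); print(find("cartridge",n))
    u,v=proj(n,[.5973,-.0838,.08])[0].astype(int); print(u,v)
    cs.append(cv2.resize(im[v-25:v+25,u-25:u+25],(400,400),interpolation=cv2.INTER_CUBIC))
cv2.imwrite("pics/z2.png",cv2.convertScaleAbs(np.hstack(cs),alpha=1.8))
E
```

```text
1.4608757067564364 [ 0.59754612 -0.08400574  0.11257317] [-0.94532036  0.08455829 -0.25703795] 9.5667
[]
291 172
[]
229 225
```

View pics/z2.png

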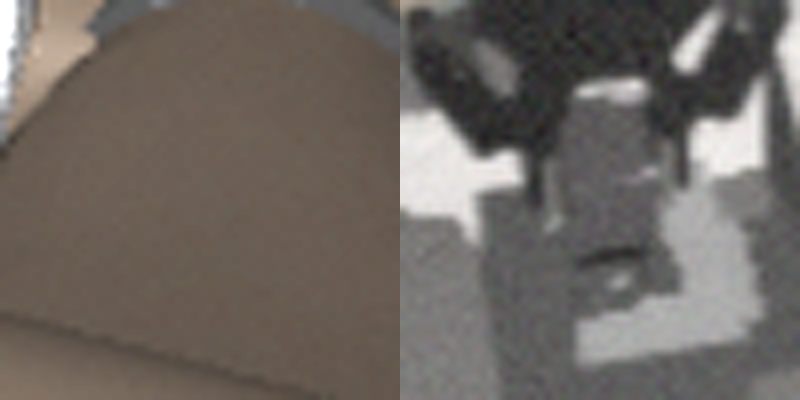

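Scene crop shows the prong just above the hole, top view occluded. Dipping by feel.

```bash
python3 - <<'E'
from h import *
p=np.array(read_tcp_pos()); f0=np.array(read_force()); w0=np.array(read_wrist_torque())
p=np.array([.5973,-.0838,.085])
r=move_straight(p,velocity=.03,threshold=5); print(r,read_tcp_pos(),np.array(read_force())-f0,np.array(read_wrist_torque())-w0,read_grip_width(),read_time())
E
```

```text
True [ 0.59753294 -0.08384448  0.09598237] [ 3.50383412 -0.41038996 -2.56367978] [-0.08297183 -0.56607649 -0.01302253] 0.03342380481926298 10.3417
```

```bash
python3 - <<'E'
from h import *
t=np.array([.5973,-.0838,.0]); f0=np.array([-.6,.1,-.5])
z=read_tcp_pos()[2]
for i in range(12):
    wait(.1); f=np.array(read_force())-f0
    d=np.clip(f[:2]*.00025,-.001,.001); t[:2]+=d
    z=read_tcp_pos()[2]; 
    move_straight([*t[:2],z+.0005],velocity=.02)
    r=move_straight([*t[:2],.0815],velocity=.03,threshold=8)
    print(r,np.round(f,2),np.round(t[:2],4),np.round(read_tcp_pos(),4),np.round(read_force(),2))
    if read_tcp_pos()[2]<.0825 or t[0]>.602: break
print(read_time(),read_grip_width(),read_wrist_torque())
E
```

```text
True [ 3.12 -0.61 -2.06] [ 0.5981 -0.084 ] [ 0.5978 -0.084   0.0812] [-1.21 -0.45  5.55]
11.2167 0.03363422912692811 [-0.02269235  0.04780214  0.01785813]
```

```bash
python3 - <<'E'
from h import *
p=np.array(read_tcp_pos()); 
r=move_straight([p[0],p[1],.079],velocity=.02,threshold=12); print(r,read_tcp_pos(),read_force())
grip(.055); print(read_grip_width(),read_force())
p=np.array(read_tcp_pos()); p[2]=.20; move_straight(p,velocity=.2)
# aside over free table toward the bar staging pose, high
b=np.array([.592,.111,.24]); o=pick(b,-.139); movep(b,o); grip(.04)
print(read_q(),read_tcp_pos(),read_time(),read_force())
cs=[]
for n in("top","scene"):
    im=camera(n); cv2.imwrite(f"pics/{n}3.png",im); print(find("cartridge",n),find("lid_handle",n))
    u,v=proj(n,[.5973,-.0838,.08])[0].astype(int)
    cs.append(cv2.resize(im[v-25:v+25,u-25:u+25],(400,400),interpolation=cv2.INTER_CUBIC))
cv2.imwrite("pics/z3.png",cv2.convertScaleAbs(np.hstack(cs),alpha=1.8))
E
```

```text
False [ 0.59780247 -0.084282    0.08078048] [-8.71776525 -1.15907684 22.69261946]
0.055205219629891694 [-0.17916925  0.238201   -0.58046008]
[ 7.49153725e-02  4.75218099e-01  1.63598389e+00 -1.20882965e-05
  1.03057016e+00  2.15067201e-01] [0.59208557 0.11052244 0.2398673 ] 14.0083 [-0.01329819  0.1154928   0.1896242 ]
[(0.47, array([ 0.5943, -0.0794,  0.088 ]))] [(0.83, array([0.6593, 0.0187, 0.0966])), (0.28, array([ 0.373 , -0.1121,  0.0991]))]
[(0.68, array([ 0.6035, -0.0877,  0.089 ])), (0.65, array([ 0.3593, -0.2476,  0.0085]))] []
```

View pics/z3.png

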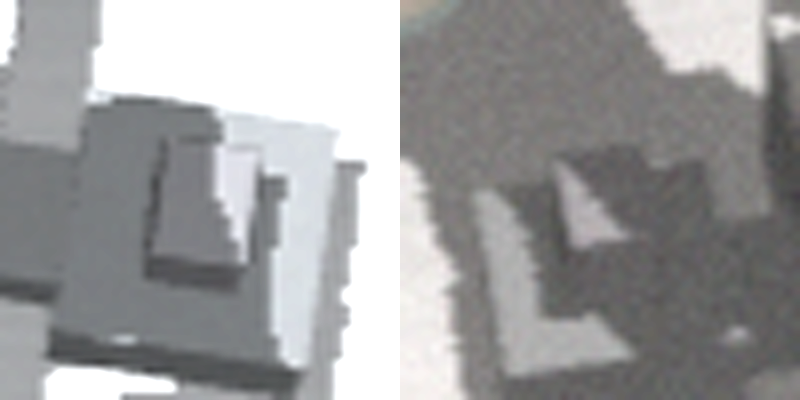

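```bash
python3 - <<'E'
from h import *
grip(.06,20); p=np.array([.592,.1115,.144])
f0=np.array(read_force())
print(move_straight(p,velocity=.08,threshold=6),read_tcp_pos(),read_force())
grip(.0,20); wait(.2); print(read_grip_width(),read_finger_force(),np.array(read_force())-f0,read_tcp_pos(),read_wrist_torque(),read_time())
E
```

```text
False [0.59222155 0.11151095 0.14450582] [-0.38468833 -0.20326989  0.26410337]
0.011569375590779972 20.42573869228363 [-4.94147657  1.19781143  4.20615179] [0.59187662 0.11150921 0.14417343] [ 0.02580268  0.51360189 -0.1725799 ] 16.6833
```

```bash
python3 - <<'E'
from h import *
c=np.array([.5916,.1116,.1443]); move_straight(c,velocity=.02)
grip(0,80); wait(.2); print(read_finger_force(),read_force(),read_time())
xk=np.array([np.cos(-.139),np.sin(-.139),0]); yk=np.array([-xk[1],xk[0],0])
R0=R.from_rotvec(read_orientation()); b=np.array([*c[:2],.139])
H=b+.175*xk; H[2]=.091
for th in np.r_[.01,.02,.03,.045,.06,.08,.10,.12,.14,.16]:
    Q=R.from_rotvec(yk*th); g=H+Q.apply(c-H)
    move_straight(g,(Q*R0).as_rotvec(),velocity=.02)
    print(round(th,3),np.round(read_force(),1),np.round(np.array(read_tcp_pos())-g,4),round(read_grip_width(),4))
wait(.5); print(read_finger_force(),read_force(),read_wrist_torque(),read_time())
for n in("top","scene"):
    im=camera(n); cv2.imwrite(f"pics/{n}4.png",im); print(find("cartridge",n))
cv2.imwrite("pics/s4.png",cv2.convertScaleAbs(cv2.resize(im[150:300,180:380],(800,600),interpolation=cv2.INTER_CUBIC),alpha=1.6))
E
```

```text
77.90915966033936 [ 2.83888226 -1.98364582  1.7913767 ] 17.35
0.01 [ 5.2 -1.1 -7.7] [ 0.     -0.     -0.0006] 0.0094
0.02 [ 4.7 -1.2 -2.7] [ 0.0002 -0.0001  0.    ] 0.0094
0.03 [ 4.6 -1.2 -6.8] [ 0.0002 -0.     -0.    ] 0.0092
0.045 [ 4.7 -2.9  2.7] [ 0.0004 -0.0001  0.0006] 0.0095
0.06 [ 5.8 -2.4 -1.9] [ 0.0002 -0.0001  0.0001] 0.0092
0.08 [ 5.7 -2.4  1.9] [ 0.0003 -0.0001  0.0003] 0.0094
0.1 [ 4.4 -3.4  3.4] [ 0.0004 -0.0001  0.0005] 0.0096
0.12 [ 5.9 -3.1  1.4] [ 0.0002 -0.0001  0.0002] 0.0091
0.14 [ 5.5 -3.4  4.9] [ 0.0004 -0.0002  0.0006] 0.0096
0.16 [ 5.2 -3.  -2.8] [-0.     -0.0001 -0.0003] 0.0093
80.24359345436096 [ 6.27444749 -2.22502451 -4.60726177] [-0.48300912 -1.08847049 -0.07458018] 20.8333
[(0.75, array([ 0.5932, -0.076 ,  0.0901]))]
[(0.29, array([ 0.4004, -0.1257,  0.0719]))]
```

View pics/s4.png

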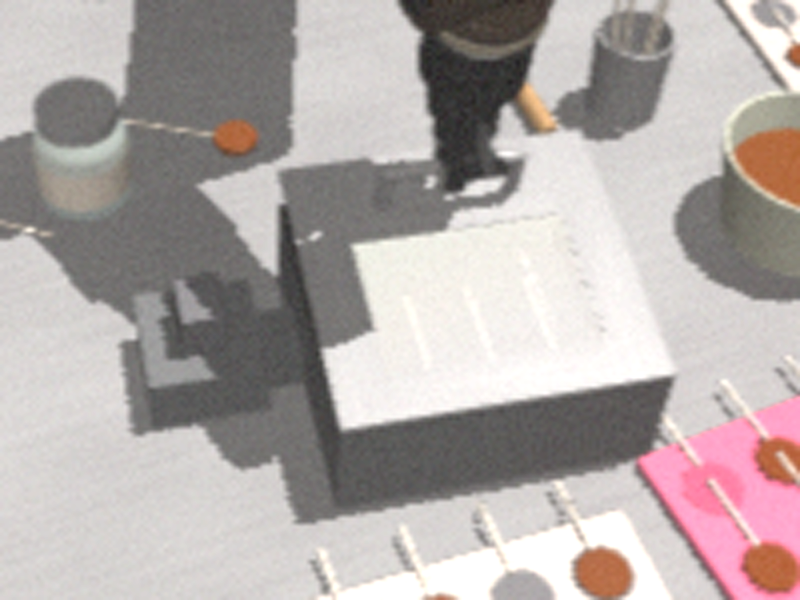

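The scene crop shows the lid's front-left corner at about (250,193), 10 px higher than when shut. That fits about 35 mm of opening. The bar is still held and the cartridge is seated.

```bash
python3 - <<'E'
from h import *
print(read_finger_force(),abs(np.array(read_qd())).max()); print(close_job())
E
```

```text
80.24242401123047 0.0010559417898593957
the job is handed in; nothing more can be done
None
```

The job is handed in at about 21 s, verdict not shown: the square cartridge is plugged home and released, and the arm holds the lid still by its bar at about 0.16 rad (roughly 35 mm at the front edge), judged from the arm's position and the picture.

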